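# Put the sanding block away in its lidded box

### The job

Lift the loose lid off the wooden box and lay it, right way up, on the grey felt mat; lay the sanding block inside the box on its cork sole, then put the lid back so that the box is fully closed. Set things down gently rather than dropping them, and leave the jar, mallet, veneer stack and rasp where they are.

Things in the scene. Friction and masses are not known exactly. Their poses are not given: they have to be found in the camera images.
- box: Open-topped mid-brown wooden box with brass corner plates, fixed to the bench, 190 (x) x 130 (y) x 70 mm high; walls and floor 8 mm thick, so 174 x 114 mm inside and 62 mm deep. Origin at the centre of its underside, on the bench; z up. At the start the lid closes it. Box, mat and block may each lie left, middle or right.
- lid_mid (a point): Loose lid without hinge or catch, mid-brown wood, about 0.24 kg: plate 190 (x) x 130 (y) x 8 mm, with cleats under it and a bar handle along x on top. Point on its centre line, 8 mm above the plate's top: 86 mm above the bench when the lid is home on the box, 30 mm when it lies on the mat. z up. Fits the box either way round.
- lid_handle (a point): Top centre of the lid's dark wooden bar handle, 26 mm above lid_mid. The handle is solid down to the plate: 110 mm long (x), 20 mm wide (y), 34 mm high.
- lid_foot (a point): Centre of the lid's underside at the cleats' lower edge, 26 mm below lid_mid. The cleats are a round-edged frame 10 mm deep under the plate, 168 (x) x 108 (y) mm outside: it drops inside the box's walls with 3 mm play all round.
- block_mid (a point): Pale wooden sanding block, about 0.25 kg, lying on its cork sole. Base with sole 130 (x) x 60 (y) x 20 mm; on it a central bar grip 100 (x) x 24 (y) x 34 mm high; 54 mm high in all. Point: the centre, 27 mm above the sole's face; base's top 7 mm below it. z up. In the box, flat, it is 35 mm above the bench; it fits lengthwise only, either way round.
- mat: Grey felt mat, a fixed flat slab 250 (x) x 190 (y) x 4 mm on the bench: the place for the lid. Origin at the centre of its underside; z up.
- jar: Bystander: amber glass jar with a metal cap, diameter 68 mm, 100 mm high, standing; origin at the centre of its underside.
- mallet: Bystander: wooden mallet lying flat, about 290 mm long; head 75 x 120 x 60 mm, centred 100 mm along x from the origin, handle towards -x. Origin on the bench, under the handle.
- veneer: Bystander: stack of veneer offcuts 140 x 90 x 20 mm; origin at the centre of its underside.
- rasp: Bystander: rasp lying along its x axis, 250 mm long, 26 mm high; handle towards -x; origin on the bench where handle and blade meet.
Things that resemble listed ones, but are neither listed nor needed, are in the scene too. What is shaped like the box but red or turquoise is not meant.

How it is judged:
On the way, in this order (a step that is already met when the one before it is completed fails the run):
1. the lid lies right way up on the felt mat, its centre within 70 mm of the mat's centre, let go and at rest (horizontal distance between lid_mid and mat below 0.07 m and height (world z) of lid_mid below 0.034 m and angle between lid_mid's own z axis and vertical below 0.1 rad and contact force between the fingers and lid below 0.2 N and linear speed of lid below 0.02 m/s), for 0.2 s.
2. the sanding block lies flat on the box's floor on its cork sole, let go and at rest, the lid still on the mat (x of block_mid in the frame of box between -0.04 and 0.04 m and y of block_mid in the frame of box between -0.035 and 0.035 m and z of block_mid in the frame of box below 0.04 m and angle between block_mid's own z axis and vertical below 0.1 rad and contact force between the fingers and block below 0.2 N and linear speed of block below 0.02 m/s and horizontal distance between lid_mid and mat below 0.08 m and height (world z) of lid_mid below 0.034 m), for 0.2 s.
3. the lid is back on the box, flush on its rim (horizontal distance between lid_mid and box below 0.006 m and z of lid_mid in the frame of box between 0.083 and 0.089 m and angle between lid_mid's own z axis and vertical below 0.03 rad and angle between the x axis of lid_mid and the x axis of box, either way round below 0.08 rad), for 0.2 s.
At the end, for the whole second after the job is handed in: The block lies flat on its cork sole on the box's floor (tilt under 0.1 rad) and the lid is home on the box's rim: height within 3 mm, centre within 6 mm, long sides in line within 0.08 rad, level within 0.03 rad; both at rest and let go (all of step 3 and x of block_mid in the frame of box between -0.04 and 0.04 m and y of block_mid in the frame of box between -0.035 and 0.035 m and z of block_mid in the frame of box below 0.04 m and angle between block_mid's own z axis and vertical below 0.1 rad and linear speed of each of block, lid below 0.02 m/s); the robot touches nothing.
It fails at once if the jar, mallet, veneer stack or rasp is moved by more than 30 mm or tipped (distance of any of jar, mallet, veneer, rasp from where it was at the start of the episode above 0.03 m or angle between any of jar, mallet, veneer, rasp's own z axis and vertical above 0.4 rad).
It fails at once if the lid is dropped (falls free faster than 0.7 m/s) (linear speed of lid above 0.7 m/s and contact force between the fingers and lid below 0.2 N).
It fails at once if the sanding block is dropped (falls free faster than 0.7 m/s) (linear speed of block above 0.7 m/s and contact force between the fingers and block below 0.2 N).
It also fails if it takes over 72 s, if anything falls off the work surface, if the arm or the gripper's body presses on something with over 40 N, if the wrist force passes 120 N, or if a joint passes its speed limit or range.

### The arm

A 7-joint arm with a two-finger parallel gripper is mounted at the origin on the work surface. World frame = base frame: x ahead of the robot, y to its left, z up, the work surface at z = 0. Lengths are in m, angles in rad, forces in N, time in s.
With the tool pointing down it reaches from about 0.35 to 0.9 m from the base axis. Payload 8.1 kg.
Tool frame: the origin (TCP) lies on the centre line of the jaws, within the pads' length; the fingertips stand 14 mm ahead of it and the grasp point (between the pads) lies 5 mm behind it; z points along the fingers, y is the direction in which the jaws open and shut (so a half turn about z gives the same grasp; the last joint's range is limited). The gripper opens to 92 mm and grips with 3 to 60 N. Pads are 19 mm wide; open, the fingers measure 130 mm over their backs; the gripper's body (75 mm by 190 mm) begins 47 mm behind the grasp point.
Start: joints at [1.071, 0.434, 0.025, 1.573, -0.012, 1.134, -0.075], TCP at [0.242, -0.576, 0.241] pointing down, gripper open.
Joint ranges: [-2.62, 2.62], [-0.44, 2.09], [-1.27, 1.32], [0.08, 2.57], [-1.32, 4.46], [0.12, 2], [-2.74, 2.74]. Speed limits (rad/s): [2.22, 2.22, 3.01, 3.01, 3.14, 3.14, 3.14].

### API

Orientations are given as a rotation vector (axis times angle).
In Python, from cell import arm, optics gives the robot as it stands.
- The arm moves only by the shell command python3 -m creep 'ROWS' [FORCE]. ROWS is JSON, a list of rows, each an object with "translation": the shift along the tool's x, y, z in m, a list of three; "rot": the turn, a rotation vector about the tool's x, y, z in degrees, a list of three; "jaw": the finger opening in m, from 0 to 0.0918. In form: [{"translation": [x, y, z], "rot": [wx, wy, wz], "jaw": jaw}, ...]. A call has 1 to 12 rows; each row shifts and turns the commanded pose from where the row before left it, along the tool's axes as they then stand; what a row does not reach is not made up. A row lasts 1/12 s, in which the tool goes at most 41.7 mm and 7.16 degrees, less where a joint would pass 70% of its speed; a pose out of reach is approached as far as the arm can. A call is refused whole if a number of a shift passes 0.0417 or a number of a turn 7.16, either way. A call with a gripper value outside its range is refused whole. The fingers move at their own pace and stop on an object; FORCE is the grip in N (left out, the last holds). Time passes only in rows, so rows that do not move let the fingers close. It gives the time, the measured TCP pose, the force and the opening at its end, in the units of the state.
- arm.observe(): the state, without advancing time (a new reading comes with each control period).
- optics.get_image(name): name is "side" or "top" or "wrist"; returns the picture (420x560x3 uint8, red, green, blue); there is no depth.
- optics.camera_info(name): a dict with "fx", "fy", "cx", "cy" (pixels), "R" (3x3) and "t" (3): a world point X has camera coordinates R X + t. Camera axes: x right, y down, z forward; pixel columns grow to the right and rows downward; lengths in m; the calibration is good to about 2 mm. A picture is of the moment at which its call begins: read the wrist's pose just before it. camera_info takes no time and is no camera call; for the wrist camera it gives the pose at the moment of the call.
- arm.sign_off(): hands the job in, once; it reports no verdict.
Trained networks look in the newest picture that a camera, given by its name, has taken for a name from the list of things; names that differ only in an ending like _2 or _b are one class to them, and where a whole thing is asked for, a point or a joint stands for the part that bears it (a point fixed in the world has none). Each returns a list of dicts, best first, with "score" (0 to 1); they miss things now and then, are a little off and sometimes report something else, mostly with a low value. They report only what shows in the picture. A call takes as long as a camera call. They do not tell look-alikes from the thing itself.
- optics.boxes_of(camera, thing): "location" ([column, row] in pixels, amid what is visible of it).
- optics.pinpoint(camera, thing): "location" ([column, row] in pixels: a listed point, or the origin of a listed thing).
The state is a dict: "clock": time; "joints": joint angles; "dq": joint speeds; "joint_efforts": joint torques, N m; "position": TCP position; "ee_rot": TCP orientation; "force": force on the tool from outside, world axes, zero at the start; "ft_torque": the same for the moment, N m; "width": opening from 0.0 (shut) to 1.0 (fully open).
Only numpy, scipy, OpenCV 4.12 (cv2) and the standard library are available. Lean on these libraries where they do the work, as an engineer would, in place of code of your own. Each camera call takes 0.05 s, during which the arm holds its last target.

## Working session

There is one attempt and no reset: what is moved stays moved. The work goes in short steps, Python scripts to look and compute and a shell command to move; the robot and the scene stay as the last step left them, time stands still between calls to the robot, and variables do not carry over. Pictures are saved under pics/ and viewed, and the job is handed in when it is done.

```bash
ls; mkdir -p pics; cat > h.py <<'E'
import numpy as np, cv2
from scipy.spatial.transform import Rotation as Ro
from cell import arm, optics
def save(cam,fn):
    im=optics.get_image(cam); cv2.imwrite('pics/'+fn,im[:,:,::-1]); return im
def ray(cam,px,z,ci=None):
    c=ci or optics.camera_info(cam); R=np.array(c['R']);t=np.array(c['t'])
    d=R.T@np.array([(px[0]-c['cx'])/c['fx'],(px[1]-c['cy'])/c['fy'],1]); o=-R.T@t
    return o+d*(z-o[2])/d[2]
def proj(cam,X):
    c=optics.camera_info(cam); p=np.array(c['R'])@np.array(X)+np.array(c['t'])
    return np.array([c['fx']*p[0]/p[2]+c['cx'],c['fy']*p[1]/p[2]+c['cy']])
def tool():
    s=arm.observe(); return np.array(s['position']),Ro.from_rotvec(s['ee_rot']).as_matrix(),s
E
python3 - <<'E'
from h import *
save('top','top0.png');save('side','side0.png')
p,R,s=tool();print(s);print(R.round(3))
for n,z in [('box',0),('lid_mid',.086),('lid_handle',.112),('block_mid',.027),('mat',0.0),('jar',0),('mallet',0),('veneer',0),('rasp',0)]:
    for c in ('top','side'):
        for d in optics.pinpoint(c,n): print(n,c,d['score'],np.round(d['location'],1),ray(c,d['location'],z).round(3))
E
```

```text
pics
{'clock': 0.1, 'joints': array([ 1.07141396,  0.43512323,  0.02494311,  1.57398734, -0.01162509,
        1.13405082, -0.07509814]), 'dq': array([ 0.00035163, -0.00261906, -0.00059012, -0.00233253, -0.00077351,
       -0.00153985, -0.00096202]), 'joint_efforts': array([ 3.74491952e-03, -6.69128180e+01,  9.88335349e-01, -3.15148079e+01,
       -6.05315831e-02,  3.74804589e-02, -8.75820035e-06]), 'position': array([ 0.24133523, -0.57603905,  0.24004904]), 'ee_rot': array([-3.07863788e+00, -6.18835374e-01,  5.83169197e-04]), 'force': array([0.02585957, 0.31828082, 0.79143855]), 'ft_torque': array([-0.00411623, -0.05282316, -0.05284177]), 'width': 0.9983956519392314}
[[ 0.922  0.386 -0.001]
 [ 0.386 -0.922  0.001]
 [-0.    -0.001 -1.   ]]
box top 0.96 [367.8 296. ] [ 0.162 -0.299  0.   ]
box top 0.61 [394.9 118.7] [ 0.751 -0.399  0.   ]
box side 0.79 [245.7 158.9] [ 0.745 -0.39   0.   ]
box side 0.77 [301.9 185.9] [ 0.452 -0.308  0.   ]
box side 0.69 [369.  203.4] [ 0.182 -0.31   0.   ]
box side 0.68 [286.6 289.8] [0.289 0.209 0.   ]
lid_mid top 0.85 [371.  203.3] [ 0.452 -0.298  0.0
[... 230 characters left out ...]
id side 0.52 [240.9 226.2] [0.538 0.034 0.027]
mat top 0.78 [273.4 172.8] [0.563 0.009 0.   ]
mat side 0.75 [240.9 226.4] [0.554 0.008 0.   ]
jar top 0.59 [104.6 205.2] [0.45  0.565 0.   ]
jar top 0.29 [377.2 199.6] [ 0.475 -0.334  0.   ]
jar side 0.76 [176.2 362.2] [0.45  0.557 0.   ]
mallet top 0.87 [455.  202.5] [ 0.468 -0.59   0.   ]
mallet top 0.5 [351.2 119.2] [ 0.748 -0.251  0.   ]
mallet side 0.69 [323.8 150.2] [ 0.467 -0.596  0.   ]
mallet side 0.48 [152.1 256.6] [0.746 0.264 0.   ]
veneer top 0.57 [200.1 120.7] [0.739 0.258 0.   ]
veneer side 0.97 [156.8 252.9] [0.742 0.243 0.   ]
rasp top 0.95 [351.  118.5] [ 0.751 -0.251  0.   ]
rasp side 0.64 [231.6 177.2] [ 0.732 -0.244  0.   ]
```

View pics/top0.png

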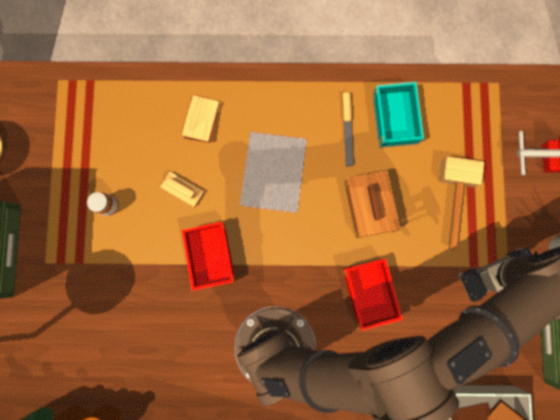

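View pics/side0.png

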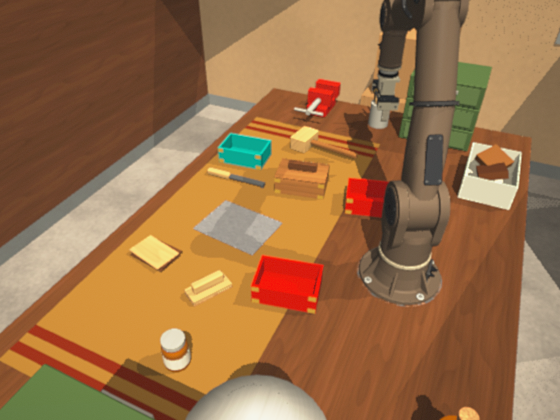

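Boxes in the top picture: brown with lid (373,203), red (208,255) and (372,293), turquoise (399,114). Block candidates: the gripped one (184,188), veneer (200,118), mallet head (464,170). Mat: (273,172). By the description I choose the brown box, the gripped block and the grey mat. Next, a close crop to check that.

```bash
python3 - <<'E'
from h import *
im=cv2.imread('pics/top0.png')
a=cv2.resize(im[155:250,330:430],None,fx=4,fy=4,interpolation=cv2.INTER_CUBIC)
b=cv2.resize(im[155:250,140:240],None,fx=4,fy=4,interpolation=cv2.INTER_CUBIC)
cv2.imwrite('pics/crop0.png',np.hstack([a,b[:,:]]))
hsv=cv2.cvtColor(im,cv2.COLOR_BGR2HSV)
# mat
m=((hsv[...,1]<60)&(hsv[...,2]>60)).astype(np.uint8); m[:,:230]=0;m[:,320:]=0;m[:120]=0;m[225:]=0
cs=max(cv2.findContours(m,0,2)[0],key=cv2.contourArea); r=cv2.minAreaRect(cs);print(r)
bp=np.array([ray('top',q,.004) for q in cv2.boxPoints(r)]);print(bp.round(3),bp.mean(0))
c=optics.camera_info('top');print(c)
w=optics.camera_info('wrist');Rw=np.array(w['R']);print('wrist cam pos',-Rw.T@w['t'],Rw.round(2),w['fx'])
save('wrist','w0.png')
E
```

```text
((273.4200134277344, 171.55999755859375), (55.295753479003906, 72.26631164550781), 8.130102157592773)
[[ 0.459  0.115  0.004]
 [ 0.701  0.085  0.004]
 [ 0.675 -0.099  0.004]
 [ 0.434 -0.066  0.004]] [0.56728482 0.00891075 0.004     ]
{'fx': 470.2811638637529, 'fy': 470.2811638637529, 'cx': 283.65632866095564, 'cy': 204.8285278676361, 'R': array([[ 0.00818742, -0.99996284, -0.00269932],
       [-0.99221444, -0.00778844, -0.12429743],
       [ 0.12427179,  0.00369598, -0.99224133]]), 't': array([-0.02963575,  0.45189412,  1.49386641])}
wrist cam pos [ 0.31250938 -0.54642893  0.38553242] [[ 0.39 -0.92 -0.  ]
 [-0.88 -0.37  0.29]
 [-0.26 -0.11 -0.96]] 364.17642744768517
```

View pics/crop0.png

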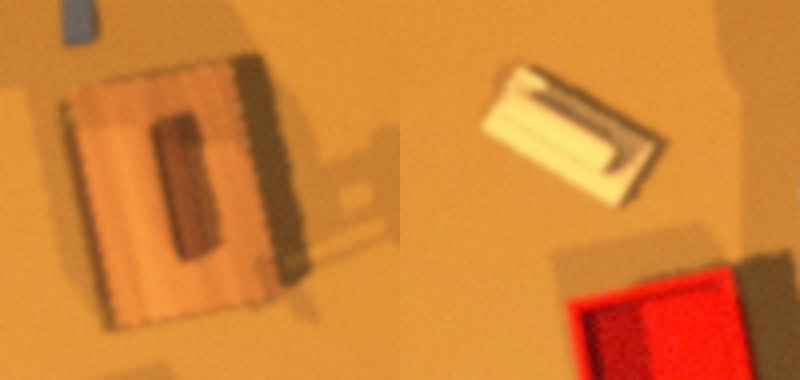

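View pics/w0.png

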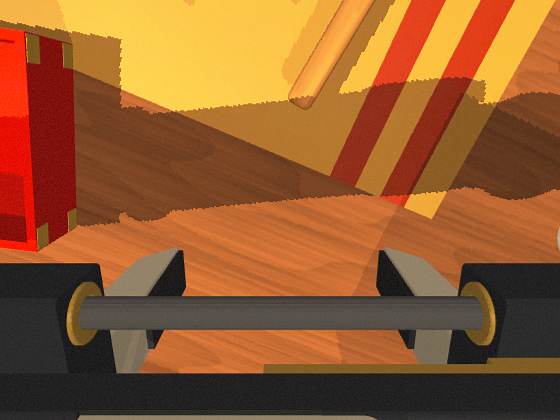

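The crop shows the brown lid with its dark bar handle (handle centre about px 376,201) and the pale block with its central grip (about px 183,188). Both match the description. Next I compute poses.

```bash
python3 - <<'E'
from h import *
def q(cr,off,z):
    P=np.array([ray('top',np.array(c)/4+off,z) for c in cr]);return P
L=q([(70,90),(235,60),(280,295),(115,328)],(330-.4,155-.4),.078);print(L.round(3),L.mean(0).round(4))
d=(L[0]+L[1]-L[2]-L[3]);print('lid yaw',np.degrees(np.arctan2(d[1],d[0])),np.linalg.norm(L[0]-L[3]),np.linalg.norm(L[0]-L[1]))
B=q([(120,65),(262,140),(222,208),(82,127)],(140-.4,155-.4),.02);print(B.round(3),B.mean(0).round(4))
d=B[1]-B[0]+B[2]-B[3];print('blk yaw',np.degrees(np.arctan2(d[1],d[0])),np.linalg.norm(B[0]-B[1]),np.linalg.norm(B[1]-B[2]))
p,R,s=tool()
print(R.T@(np.array([.455,-.305,.26])-p))
E
```

```text
[[ 0.536 -0.225  0.078]
 [ 0.561 -0.356  0.078]
 [ 0.375 -0.387  0.078]
 [ 0.348 -0.259  0.078]] [ 0.4549 -0.3068  0.078 ]
lid yaw 9.834493153845635 0.19008035821289923 0.1327767854668043
[[0.563 0.35  0.02 ]
 [0.501 0.231 0.02 ]
 [0.445 0.262 0.02 ]
 [0.511 0.379 0.02 ]] [0.505  0.3055 0.02  ]
blk yaw -118.4169854755173 0.13347482609566935 0.06416747483842017
[ 0.30178193 -0.16789862 -0.01926013]
```

```bash
python3 -m creep '[{"translation":[0.03,-0.0168,-0.002],"rot":[0,0,0],"jaw":0.0918},{"translation":[0.03,-0.0168,-0.002],"rot":[0,0,0],"jaw":0.0918},{"translation":[0.03,-0.0168,-0.002],"rot":[0,0,0],"jaw":0.0918},{"translation":[0.03,-0.0168,-0.002],"rot":[0,0,0],"jaw":0.0918},{"translation":[0.03,-0.0168,-0.002],"rot":[0,0,0],"jaw":0.0918},{"translation":[0.03,-0.0168,-0.002],"rot":[0,0,0],"jaw":0.0918},{"translation":[0.03,-0.0168,-0.002],"rot":[0,0,0],"jaw":0.0918},{"translation":[0.03,-0.0168,-0.002],"rot":[0,0,0],"jaw":0.0918},{"translation":[0.03,-0.0168,-0.002],"rot":[0,0,0],"jaw":0.0918},{"translation":[0.03,-0.0168,-0.002],"rot":[0,0,0],"jaw":0.0918},{"translation":[0,0,0],"rot":[0,0,6.5],"jaw":0.0918},{"translation":[0,0,0],"rot":[0,0,6.4],"jaw":0.0918}]' 20
python3 -m creep '[{"translation":[0,0,0],"rot":[0,0,0],"jaw":0.0918}]'
python3 - <<'E'
from h import *
im=save('wrist','w1.png');p,R,s=tool();print(p,R.round(3),s['joints'].round(3))
for n,z in [('lid_mid',.086),('lid_handle',.112),('box',0)]:
    for d in optics.pinpoint('wrist',n): print(n,d['score'],np.round(d['location'],1),ray('wrist',d['location'],z).round(4))
E
```

```text
clock: 2.05
position: [0.4551, -0.3031, 0.261]
ee_rot: [-3.13, -0.269, -0.002]
force: [0.9, 0.2, -1.3]
width: 0.999
clock: 2.13
position: [0.4538, -0.305, 0.2608]
ee_rot: [3.13, 0.263, 0.0]
force: [-0.3, -0.9, 0.6]
width: 0.999
[ 0.45342794 -0.30543889  0.26079673] [[ 0.985  0.173 -0.   ]
 [ 0.173 -0.985 -0.   ]
 [-0.     0.    -1.   ]] [ 0.547  0.295 -0.067  1.732  0.022  1.115 -0.924]
lid_mid 0.98 [276.9 186.4] [ 0.4539 -0.302   0.086 ]
lid_handle 0.64 [281.9 190.6] [ 0.4571 -0.3061  0.112 ]
box 0.96 [242.9 375.6] [ 0.1676 -0.3043  0.    ]
```

View pics/w1.png

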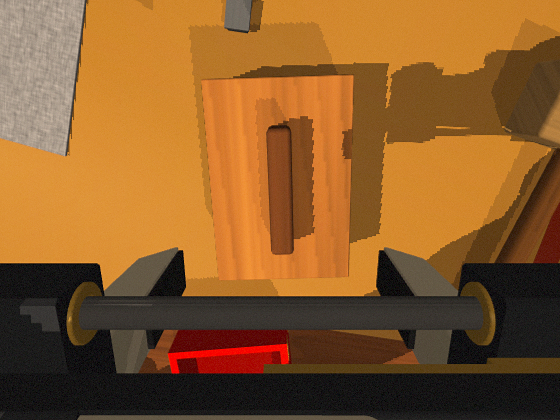

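The wrist view shows the lid plate with corners near (202,79), (354,75), (350,276), (218,278), and the handle from (278,126) to (282,254).

```bash
python3 - <<'E'
from h import *
L=np.array([ray('wrist',c,.078) for c in [(202,79),(354,75),(350,276),(218,278)]]);print(L.mean(0).round(4))
for a,b in ((0,3),(1,2)):
    d=L[a]-L[b];print(np.degrees(np.arctan2(d[1],d[0])),np.linalg.norm(d))
for a,b in ((0,1),(3,2)):
    d=L[a]-L[b];print(np.degrees(np.arctan2(-d[0],d[1])),np.linalg.norm(d))
H=np.array([ray('wrist',c,.112) for c in [(266,135),(291,135),(270,248),(294,248)]]);print(H.round(4))
d=H[0]+H[1]-H[2]-H[3];print(np.degrees(np.arctan2(d[1],d[0])))
p,R,s=tool();c=L.mean(0);c[2]=.11;print(R.T@(c-p))
E
```

```text
[ 0.4538 -0.3061  0.078 ]
11.314962169856624 0.18723252999627632
12.080629408750024 0.18829342687229336
11.402206402448714 0.12889904452942383
10.945329827873893 0.13141779802473516
[[ 0.4996 -0.2858  0.112 ]
 [ 0.503  -0.3053  0.112 ]
 [ 0.4046 -0.3049  0.112 ]
 [ 0.4082 -0.3255  0.112 ]]
11.687848550047077
[0.00080257 0.00024857 0.15072609]
```

```bash
python3 -m creep '[{"translation":[0,0,0.035],"rot":[0,0,-1.4],"jaw":0.0918},{"translation":[0,0,0.035],"rot":[0,0,0],"jaw":0.0918},{"translation":[0,0,0.035],"rot":[0,0,0],"jaw":0.0918},{"translation":[0,0,0.03],"rot":[0,0,0],"jaw":0.0918},{"translation":[0,0,0.018],"rot":[0,0,0],"jaw":0.0918},{"translation":[0,0,0.01],"rot":[0,0,0],"jaw":0.0918},{"translation":[0,0,0],"rot":[0,0,0],"jaw":0.0918},{"translation":[0,0,0],"rot":[0,0,0],"jaw":0.03},{"translation":[0,0,0],"rot":[0,0,0],"jaw":0.01},{"translation":[0,0,0],"rot":[0,0,0],"jaw":0.01},{"translation":[0,0,0],"rot":[0,0,0],"jaw":0.01},{"translation":[0,0,0],"rot":[0,0,0],"jaw":0.01}]' 30
python3 -m creep '[{"translation":[0,0,0],"rot":[0,0,0],"jaw":0.01},{"translation":[0,0,0],"rot":[0,0,0],"jaw":0.01},{"translation":[0,0,0],"rot":[0,0,0],"jaw":0.01},{"translation":[0,0,0],"rot":[0,0,0],"jaw":0.01}]'
python3 - <<'E'
from h import *
p,R,s=tool();print(p,R.round(4),s['joints'].round(3),s['width']*.0918,s['force'])
E
```

```text
clock: 3.33
position: [0.4538, -0.3059, 0.0987]
ee_rot: [3.126, 0.307, 0.002]
force: [0.1, 0.6, -0.3]
width: 0.689
clock: 3.67
position: [0.4533, -0.3056, 0.0978]
ee_rot: [3.126, 0.307, 0.0]
force: [0.4, 0.3, -0.0]
width: 0.397
[ 0.45331068 -0.30561096  0.09777452] [[ 9.808e-01  1.948e-01  0.000e+00]
 [ 1.948e-01 -9.808e-01 -1.000e-04]
 [ 0.000e+00  1.000e-04 -1.000e+00]] [ 0.548  0.475 -0.072  1.919  0.048  0.749 -0.926] 0.03645335053653079 [ 0.35905103  0.29308046 -0.03364159]
```

```bash
python3 -m creep '[{"translation":[0,0,0],"rot":[0,0,0],"jaw":0.01},{"translation":[0,0,0],"rot":[0,0,0],"jaw":0.01},{"translation":[0,0,0],"rot":[0,0,0],"jaw":0.01},{"translation":[0,0,0],"rot":[0,0,0],"jaw":0.01},{"translation":[0,0,0],"rot":[0,0,0],"jaw":0.01}]'
python3 - <<'E'
from h import *
p,R,s=tool();print(p,np.degrees(np.arctan2(R[1,0],R[0,0])),s['width']*.0918,s['force'],s['ft_torque'])
E
python3 -m creep '[{"translation":[0,0,-0.005],"rot":[0,0,0],"jaw":0.01},{"translation":[0,0,-0.01],"rot":[0,0,0],"jaw":0.01},{"translation":[0,0,-0.02],"rot":[0,0,0],"jaw":0.01},{"translation":[0,0,-0.03],"rot":[0,0,0],"jaw":0.01},{"translation":[0,0,-0.03],"rot":[0,0,0],"jaw":0.01},{"translation":[0,0,0],"rot":[0,0,0],"jaw":0.01}]'
python3 - <<'E'
from h import *
save('wrist','w2.png')
p,R,s=tool();print(p,np.degrees(np.arctan2(R[1,0],R[0,0])),s['width']*.0918,s['force'],s['ft_torque'])
# target above mat
print(R.T@(np.array([.567,.009,p[2]])-p))
E
```

```text
clock: 4.08
position: [0.4533, -0.3056, 0.0977]
ee_rot: [-3.126, -0.307, 0.0]
force: [1.0, -0.2, 0.2]
width: 0.214
[ 0.45327179 -0.30555382  0.09768479] 11.231481102714373 0.01964841898604464 [ 1.0108246  -0.16376654  0.21798968] [0.08978969 0.04236963 0.01640327]
clock: 4.58
position: [0.456, -0.3072, 0.1992]
ee_rot: [3.121, 0.306, 0.012]
force: [1.3, -0.7, -1.6]
width: 0.214
[ 0.45515706 -0.30666757  0.19665122] 11.222126978861194 0.01973408132046106 [ 1.25635561 -0.83269977 -2.76710237] [-0.00918797 -0.05029854 -0.07968941]
[ 0.17113528 -0.28786699 -0.0004134 ]
```

View pics/w2.png

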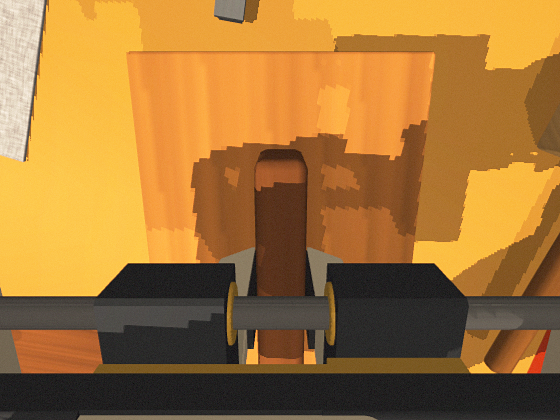

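The lid hangs level in the jaws (plate edge level at row 52). Next I carry it to the mat.

```bash
python3 -m creep '[{"translation":[0.0171,-0.0288,0],"rot":[0,0,0],"jaw":0.01},{"translation":[0.0171,-0.0288,0],"rot":[0,0,0],"jaw":0.01},{"translation":[0.0171,-0.0288,0],"rot":[0,0,0],"jaw":0.01},{"translation":[0.0171,-0.0288,0],"rot":[0,0,0],"jaw":0.01},{"translation":[0.0171,-0.0288,0],"rot":[0,0,0],"jaw":0.01},{"translation":[0.0171,-0.0288,0],"rot":[0,0,0],"jaw":0.01},{"translation":[0.0171,-0.0288,0],"rot":[0,0,0],"jaw":0.01},{"translation":[0.0171,-0.0288,0],"rot":[0,0,0],"jaw":0.01},{"translation":[0.0171,-0.0288,0],"rot":[0,0,0],"jaw":0.01},{"translation":[0.0171,-0.0288,0],"rot":[0,0,0],"jaw":0.01},{"translation":[0,0,0],"rot":[0,0,0],"jaw":0.01},{"translation":[0,0,0],"rot":[0,0,0],"jaw":0.01}]'
python3 - <<'E'
from h import *
save('wrist','w3.png');save('top','top1.png');save('side','side1.png')
p,R,s=tool();print(p,np.degrees(np.arctan2(R[1,0],R[0,0])),R[2].round(4),s['width']*.0918,s['force'],s['joints'].round(2))
E
```

```text
clock: 5.63
position: [0.5647, 0.0129, 0.1921]
ee_rot: [-3.125, -0.314, 0.002]
force: [-0.4, -1.1, -2.1]
width: 0.215
[0.56432192 0.00882326 0.19226244] 11.14710301989651 [-1.4e-03  6.0e-04 -1.0e+00] 0.019959856171016678 [-0.18341249  0.02301513 -1.41630972] [ 0.02  0.39 -0.18  1.77  0.08  0.98 -1.57]
```

View pics/w3.png

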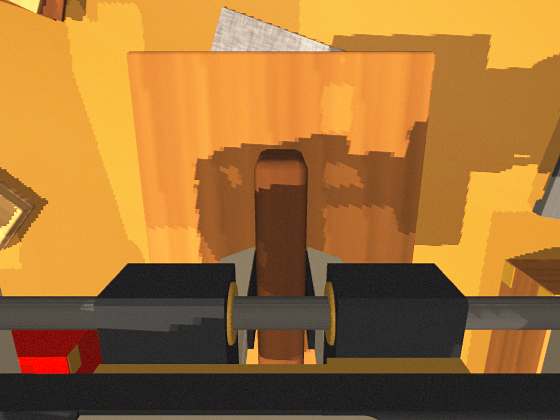

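View pics/top1.png

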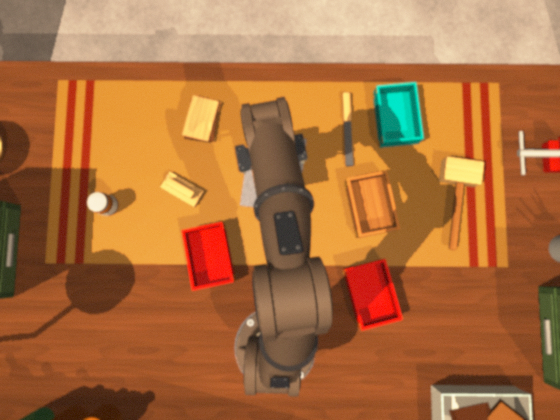

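The lid hangs over the mat (grey corner showing at 230,30), and the open brown box is at (370,205). Lowering now.

```bash
python3 -m creep '[{"translation":[0,0,0.025],"rot":[0,0,0],"jaw":0.01},{"translation":[0,0,0.035],"rot":[0,0,0],"jaw":0.01},{"translation":[0,0,0.03],"rot":[0,0,0],"jaw":0.01},{"translation":[0,0,0.025],"rot":[0,0,0],"jaw":0.01},{"translation":[0,0,0.015],"rot":[0,0,0],"jaw":0.01},{"translation":[0,0,0.008],"rot":[0,0,0],"jaw":0.01},{"translation":[0,0,0.004],"rot":[0,0,0],"jaw":0.01},{"translation":[0,0,0.003],"rot":[0,0,0],"jaw":0.01},{"translation":[0,0,0.002],"rot":[0,0,0],"jaw":0.01},{"translation":[0,0,0],"rot":[0,0,0],"jaw":0.01},{"translation":[0,0,0],"rot":[0,0,0],"jaw":0.01}]'
python3 - <<'E'
from h import *
p,R,s=tool();print(p,s['width']*.0918,s['force'])
E
```

```text
clock: 6.7
position: [0.5655, 0.0102, 0.0466]
ee_rot: [3.126, 0.307, 0.002]
force: [-1.0, 0.2, -2.3]
width: 0.216
[0.56552695 0.01015546 0.04655539] 0.019825245237092306 [-0.99000645  0.23946795 -2.25544154]
```

```bash
python3 -m creep '[{"translation":[0,0,0.002],"rot":[0,0,0],"jaw":0.01},{"translation":[0,0,0.0015],"rot":[0,0,0],"jaw":0.01},{"translation":[0,0,0.001],"rot":[0,0,0],"jaw":0.01},{"translation":[0,0,0],"rot":[0,0,0],"jaw":0.01},{"translation":[0,0,0],"rot":[0,0,0],"jaw":0.01}]'
python3 - <<'E'
from h import *
p,R,s=tool();print(p,s['width']*.0918,s['force'])
E
```

```text
clock: 7.12
position: [0.5651, 0.0102, 0.0417]
ee_rot: [3.126, 0.307, 0.001]
force: [-1.6, -0.6, 5.3]
width: 0.222
[0.56514035 0.01022973 0.041678  ] 0.02033793597899606 [-1.56660014 -0.55655193  5.27855791]
```

```bash
python3 -m creep '[{"translation":[0,0,0],"rot":[0,0,0],"jaw":0.0918},{"translation":[0,0,0],"rot":[0,0,0],"jaw":0.0918},{"translation":[0,0,0],"rot":[0,0,0],"jaw":0.0918},{"translation":[0,0,0],"rot":[0,0,0],"jaw":0.0918},{"translation":[0,0,0],"rot":[0,0,0],"jaw":0.0918},{"translation":[0,0,0],"rot":[0,0,0],"jaw":0.0918},{"translation":[0,0,0],"rot":[0,0,0],"jaw":0.0918}]'
python3 -m creep '[{"translation":[0,0,-0.01],"rot":[0,0,0],"jaw":0.0918},{"translation":[0,0,-0.03],"rot":[0,0,0],"jaw":0.0918},{"translation":[0,0,-0.035],"rot":[0,0,0],"jaw":0.0918},{"translation":[0,0,-0.035],"rot":[0,0,0],"jaw":0.0918},{"translation":[0,0,-0.035],"rot":[0,0,0],"jaw":0.0918},{"translation":[0,0,-0.025],"rot":[0,0,0],"jaw":0.0918},{"translation":[0,0,0],"rot":[0,0,0],"jaw":0.0918},{"translation":[0,0,0],"rot":[0,0,0],"jaw":0.0918}]'
python3 - <<'E'
from h import *
save('wrist','w4.png')
p,R,s=tool();print(p,R.round(3),s['width']*.0918,s['force'])
for n,z in [('lid_mid',.030),('lid_handle',.056)]:
    for d in optics.pinpoint('wrist',n): print(n,d['score'],np.round(d['location'],1),ray('wrist',d['location'],z).round(4))
print(R.T@(np.array([.505,.3055,p[2]])-p))
# open box pose from top1 (arm out of way)
im=cv2.imread('pics/top1.png')
cv2.imwrite('pics/crop1.png',cv2.resize(im[160:245,335:405],None,fx=7,fy=7,interpolation=cv2.INTER_CUBIC))
E
```

```text
clock: 7.7
position: [0.565, 0.0102, 0.0412]
ee_rot: [3.126, 0.307, 0.0]
force: [-0.5, -0.3, 0.7]
width: 0.676
clock: 8.37
position: [0.5658, 0.0103, 0.2136]
ee_rot: [3.126, 0.307, 0.006]
force: [-0.5, -0.9, -1.2]
width: 1.002
[0.5649161  0.01013032 0.21189656] [[ 0.981  0.195  0.001]
 [ 0.195 -0.981 -0.   ]
 [ 0.001  0.    -1.   ]] 0.09175048552354553 [-0.10632363 -0.17968328  0.74165945]
lid_mid 0.7 [277.  186.4] [0.5634 0.0135 0.03  ]
[-1.27043685e-03 -3.01382758e-01 -8.03526275e-05]
```

View pics/w4.png

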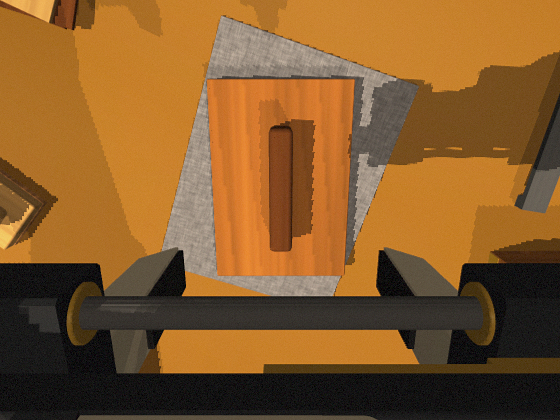

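View pics/crop1.png

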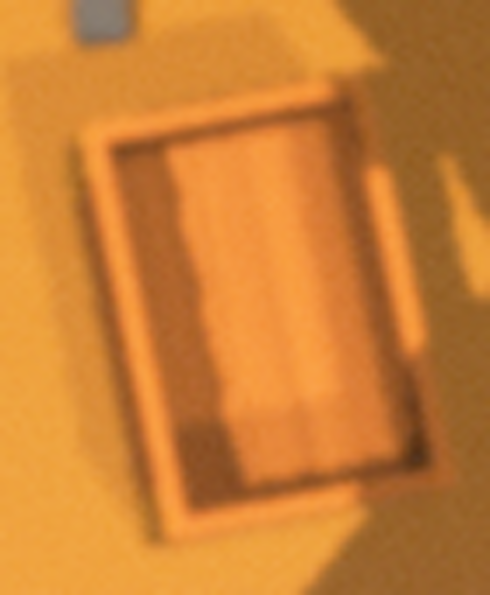

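The lid lies right way up on the mat (plate centre about 280,178, handle 280,188). Now to the sanding block.

```bash
python3 -m creep '[{"translation":[0,-0.03,0],"rot":[0,0,0],"jaw":0.0918},{"translation":[0,-0.034,0],"rot":[0,0,0],"jaw":0.0918},{"translation":[0,-0.034,0],"rot":[0,0,0],"jaw":0.0918},{"translation":[0,-0.034,0],"rot":[0,0,0],"jaw":0.0918},{"translation":[0,-0.034,0],"rot":[0,0,0],"jaw":0.0918},{"translation":[0,-0.034,0],"rot":[0,0,0],"jaw":0.0918},{"translation":[0,-0.034,0],"rot":[0,0,0],"jaw":0.0918},{"translation":[0,-0.034,0],"rot":[0,0,0],"jaw":0.0918},{"translation":[0,-0.0334,0],"rot":[0,0,0],"jaw":0.0918}]'
python3 -m creep '[{"translation":[0,0,0],"rot":[0,0,-6.3],"jaw":0.0918},{"translation":[0,0,0],"rot":[0,0,-6.3],"jaw":0.0918},{"translation":[0,0,0],"rot":[0,0,-6.3],"jaw":0.0918},{"translation":[0,0,0],"rot":[0,0,-6.3],"jaw":0.0918},{"translation":[0,0,0],"rot":[0,0,-6.3],"jaw":0.0918},{"translation":[0,0,0],"rot":[0,0,-6.3],"jaw":0.0918},{"translation":[0,0,0],"rot":[0,0,-6.3],"jaw":0.0918},{"translation":[0,0,0],"rot":[0,0,-6.3],"jaw":0.0918},{"translation":[0,0,0],"rot":[0,0,0],"jaw":0.0918},{"translation":[0,0,0],"rot":[0,0,0],"jaw":0.0918}]'
python3 - <<'E'
from h import *
save('wrist','w5.png')
p,R,s=tool();print(p,R.round(3),np.degrees(np.arctan2(R[1,0],R[0,0])),s['joints'].round(2))
for d in optics.pinpoint('wrist','block_mid'): print(d['score'],np.round(d['location'],1),ray('wrist',d['location'],.027).round(4))
E
```

```text
clock: 9.27
position: [0.505, 0.307, 0.2097]
ee_rot: [3.125, 0.308, -0.004]
force: [0.4, 0.7, -0.2]
width: 0.997
clock: 10.1
position: [0.5058, 0.3054, 0.21]
ee_rot: [-2.701, -1.605, 0.004]
force: [-1.1, -0.3, -0.9]
width: 1.003
[0.50592388 0.30547137 0.2102988 ] [[ 0.479  0.878 -0.002]
 [ 0.878 -0.479 -0.001]
 [-0.001 -0.001 -1.   ]] 61.401454436706935 [-0.31  0.45 -0.46  1.67  0.22  1.08 -1.34]
```

View pics/w5.png

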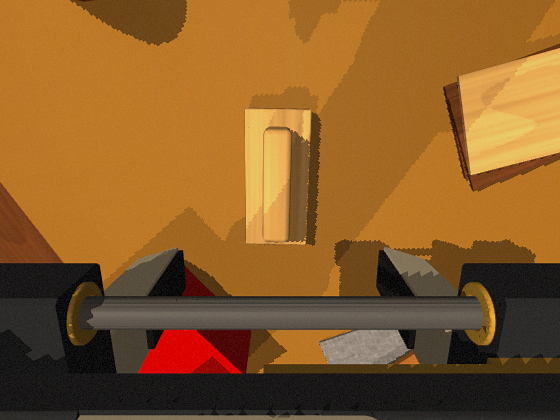

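The block has its base from (246,108) to (306,244) and its grip at (277,185).

```bash
python3 - <<'E'
from h import *
im=cv2.imread('pics/w5.png');cv2.imwrite('pics/crop5.png',cv2.resize(im[95:255,230:330],None,fx=3.6,fy=3.6,interpolation=cv2.INTER_CUBIC))
p,R,s=tool()
B=np.array([ray('wrist',c,.02) for c in [(246,109),(311,110),(307,244),(246,244)]])
T=(B-p)@R; print(T.round(4),T.mean(0).round(4))
H=(np.array([ray('wrist',c,.054) for c in [(263,133),(290,133),(263,236),(288,236)]])-p)@R; print(H.round(4),H.mean(0).round(4))
E
```

```text
[[ 0.0686 -0.0314  0.1905]
 [ 0.0678  0.0264  0.1904]
 [-0.0605  0.0256  0.1906]
 [-0.0605 -0.0349  0.1906]] [ 0.0038 -0.0036  0.1905]
[[ 0.0506 -0.0149  0.1565]
 [ 0.0507  0.0071  0.1565]
 [-0.0389 -0.0161  0.1566]
 [-0.0389  0.006   0.1566]] [ 0.0059 -0.0045  0.1565]
```

View pics/crop5.png

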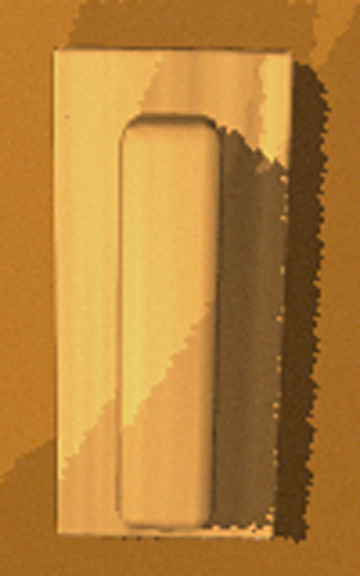

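```bash
python3 -m creep '[{"translation":[0.004,-0.004,0.03],"rot":[0,0,1],"jaw":0.0918},{"translation":[0,0,0.035],"rot":[0,0,0],"jaw":0.0918},{"translation":[0,0,0.035],"rot":[0,0,0],"jaw":0.0918},{"translation":[0,0,0.035],"rot":[0,0,0],"jaw":0.0918},{"translation":[0,0,0.02],"rot":[0,0,0],"jaw":0.0918},{"translation":[0,0,0.012],"rot":[0,0,0],"jaw":0.06},{"translation":[0,0,0.003],"rot":[0,0,0],"jaw":0.04},{"translation":[0,0,0],"rot":[0,0,0],"jaw":0.015},{"translation":[0,0,0],"rot":[0,0,0],"jaw":0.015},{"translation":[0,0,0],"rot":[0,0,0],"jaw":0.015},{"translation":[0,0,0],"rot":[0,0,0],"jaw":0.015},{"translation":[0,0,0],"rot":[0,0,0],"jaw":0.015}]' 30
python3 -m creep '[{"translation":[0,0,0],"rot":[0,0,0],"jaw":0.015},{"translation":[0,0,0],"rot":[0,0,0],"jaw":0.015},{"translation":[0,0,0],"rot":[0,0,0],"jaw":0.015},{"translation":[0,0,0],"rot":[0,0,0],"jaw":0.015},{"translation":[0,0,0],"rot":[0,0,0],"jaw":0.015},{"translation":[0,0,0],"rot":[0,0,0],"jaw":0.015}]'
python3 - <<'E'
from h import *
p,R,s=tool();print(p,s['width']*.0918,s['force'],np.degrees(np.arctan2(R[1,0],R[0,0])))
E
```

```text
clock: 11.2
position: [0.5053, 0.3116, 0.0424]
ee_rot: [2.712, 1.585, 0.003]
force: [-0.2, -0.7, 0.2]
width: 0.539
clock: 11.7
position: [0.5047, 0.3112, 0.0413]
ee_rot: [2.712, 1.585, -0.0]
force: [0.6, 0.1, 1.0]
width: 0.26
[0.50466915 0.31120729 0.04129264] 0.02382612966845547 [0.55057392 0.07529089 1.01865479] 60.61831465518176
```

```bash
python3 -m creep '[{"translation":[0,0,-0.008],"rot":[0,0,0],"jaw":0.015},{"translation":[0,0,-0.02],"rot":[0,0,0],"jaw":0.015},{"translation":[0,0,-0.035],"rot":[0,0,0],"jaw":0.015},{"translation":[0,0,-0.035],"rot":[0,0,0],"jaw":0.015},{"translation":[0,0,-0.035],"rot":[0,0,0],"jaw":0.015},{"translation":[0,0,-0.03],"rot":[0,0,0],"jaw":0.015},{"translation":[0,0,0],"rot":[0,0,4],"jaw":0.015},{"translation":[0,0,0],"rot":[0,0,6],"jaw":0.015},{"translation":[0,0,0],"rot":[0,0,6],"jaw":0.015},{"translation":[0,0,0],"rot":[0,0,6],"jaw":0.015},{"translation":[0,0,0],"rot":[0,0,6],"jaw":0.015},{"translation":[0,0,0],"rot":[0,0,6],"jaw":0.015}]'
python3 -m creep '[{"translation":[0,0,0],"rot":[0,0,6],"jaw":0.015},{"translation":[0,0,0],"rot":[0,0,6],"jaw":0.015},{"translation":[0,0,0],"rot":[0,0,3.4],"jaw":0.015},{"translation":[0,0,0],"rot":[0,0,0],"jaw":0.015},{"translation":[0,0,0],"rot":[0,0,0],"jaw":0.015}]'
python3 - <<'E'
from h import *
save('wrist','w6.png')
p,R,s=tool();print(p,s['width']*.0918,s['force'],np.degrees(np.arctan2(R[1,0],R[0,0])))
print(R.T@(np.array([.4533,-.3056,p[2]])-p))
E
```

```text
clock: 12.7
position: [0.5042, 0.3111, 0.2044]
ee_rot: [3.059, 0.716, -0.001]
force: [-0.1, 0.4, -3.6]
width: 0.258
clock: 13.12
position: [0.5043, 0.3113, 0.2043]
ee_rot: [3.126, 0.311, -0.001]
force: [-0.4, 0.1, -2.4]
width: 0.264
[0.50437502 0.31122677 0.20428143] 0.023849793617809357 [-0.22280808 -1.14649752 -2.62502351] 11.389229296306464
[-1.71875934e-01  5.94594456e-01  1.35310123e-04]
```

View pics/w6.png

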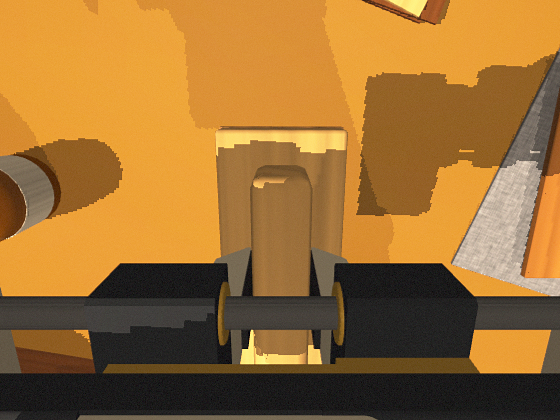

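The block is held level, front edge at row 127. I carry it to the box.

```bash
python3 - <<'E'
from h import *
p,R,s=tool();print(R.T@(ray('wrist',(282,127),.183)-p))
E
python3 -m creep '[{"translation":[-0.0096,0.033,0],"rot":[0,0,0],"jaw":0.015},{"translation":[-0.0096,0.033,0],"rot":[0,0,0],"jaw":0.015},{"translation":[-0.0096,0.033,0],"rot":[0,0,0],"jaw":0.015},{"translation":[-0.0096,0.033,0],"rot":[0,0,0],"jaw":0.015},{"translation":[-0.0096,0.033,0],"rot":[0,0,0],"jaw":0.015},{"translation":[-0.0096,0.033,0],"rot":[0,0,0],"jaw":0.015},{"translation":[-0.0096,0.033,0],"rot":[0,0,0],"jaw":0.015},{"translation":[-0.0096,0.033,0],"rot":[0,0,0],"jaw":0.015},{"translation":[-0.0096,0.033,0],"rot":[0,0,0],"jaw":0.015}]'
python3 -m creep '[{"translation":[-0.0096,0.033,0],"rot":[0,0,0],"jaw":0.015},{"translation":[-0.0096,0.033,0],"rot":[0,0,0],"jaw":0.015},{"translation":[-0.0096,0.033,0],"rot":[0,0,0],"jaw":0.015},{"translation":[-0.0096,0.033,0],"rot":[0,0,0],"jaw":0.015},{"translation":[-0.0096,0.033,0],"rot":[0,0,0],"jaw":0.015},{"translation":[-0.0096,0.033,0],"rot":[0,0,0],"jaw":0.015},{"translation":[-0.0096,0.033,0],"rot":[0,0,0],"jaw":0.015},{"translation":[-0.0096,0.033,0],"rot":[0,0,0],"jaw":0.015},{"translation":[-0.0096,0.033,0],"rot":[0,0,0],"jaw":0.015},{"translation":[0,0,0],"rot":[0,0,0],"jaw":0.015},{"translation":[0,0,0],"rot":[0,0,0],"jaw":0.015}]'
python3 - <<'E'
from h import *
save('wrist','w7.png')
p,R,s=tool();print(p,s['width']*.0918,s['force'],np.degrees(np.arctan2(R[1,0],R[0,0])),R[2])
print(R.T@(np.array([.4533,-.3056,p[2]])-p))
E
```

```text
[0.06490355 0.00036201 0.02126238]
clock: 13.92
position: [0.4773, 0.0015, 0.2045]
ee_rot: [3.126, 0.311, 0.001]
force: [0.9, -0.1, -2.5]
width: 0.26
clock: 14.83
position: [0.4499, -0.3074, 0.2041]
ee_rot: [3.126, 0.303, -0.001]
force: [-0.5, 0.6, -3.1]
width: 0.258
[ 0.45045191 -0.30540788  0.20403554] 0.023755379005801273 [-0.18202364  0.51426014 -3.25309914] 11.221653652431579 [-2.38995139e-04 -5.62440635e-04 -9.99999813e-01]
[ 2.75625314e-03  7.42695474e-04 -1.07645342e-06]
```

View pics/w7.png

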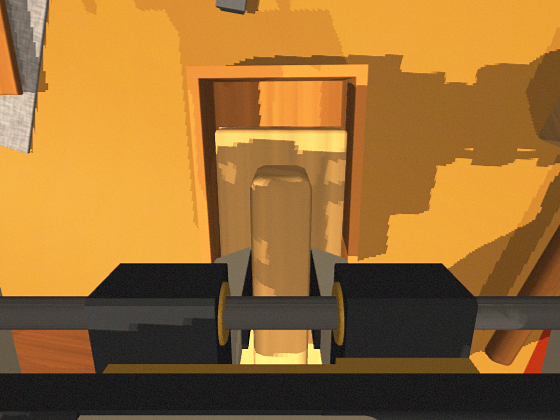

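The block is centred over the open box (inner front rim from 199,78 to 357,77). Lowering it.

```bash
python3 -m creep '[{"translation":[0.003,0,0.025],"rot":[0,0,0],"jaw":0.015},{"translation":[0,0,0.03],"rot":[0,0,0],"jaw":0.015},{"translation":[0,0,0.03],"rot":[0,0,0],"jaw":0.015},{"translation":[0,0,0.025],"rot":[0,0,0],"jaw":0.015},{"translation":[0,0,0.02],"rot":[0,0,0],"jaw":0.015},{"translation":[0,0,0.012],"rot":[0,0,0],"jaw":0.015},{"translation":[0,0,0.006],"rot":[0,0,0],"jaw":0.015},{"translation":[0,0,0.002],"rot":[0,0,0],"jaw":0.015},{"translation":[0,0,0],"rot":[0,0,0],"jaw":0.015},{"translation":[0,0,0],"rot":[0,0,0],"jaw":0.015}]'
python3 -m creep '[{"translation":[0,0,0.002],"rot":[0,0,0],"jaw":0.015},{"translation":[0,0,0.002],"rot":[0,0,0],"jaw":0.015},{"translation":[0,0,0],"rot":[0,0,0],"jaw":0.015}]'
```

```text
clock: 15.72
position: [0.4545, -0.3043, 0.0551]
ee_rot: [3.126, 0.309, 0.002]
force: [-0.2, -0.0, -2.4]
width: 0.259
clock: 15.97
position: [0.4538, -0.3045, 0.0504]
ee_rot: [3.126, 0.307, 0.001]
force: [0.2, -0.4, -3.3]
width: 0.261
```

```bash
python3 -m creep '[{"translation":[0,0,0.001],"rot":[0,0,0],"jaw":0.015},{"translation":[0,0,0.001],"rot":[0,0,0],"jaw":0.015},{"translation":[0,0,0],"rot":[0,0,0],"jaw":0.015},{"translation":[0,0,0],"rot":[0,0,0],"jaw":0.015}]'
```

```text
clock: 16.3
position: [0.4539, -0.3046, 0.0492]
ee_rot: [3.126, 0.307, 0.001]
force: [-3.0, 1.5, 9.8]
width: 0.259
```

Contact with the box floor. Releasing with a limited opening so the fingers clear the walls, then rising.

```bash
python3 -m creep '[{"translation":[0,0,0],"rot":[0,0,0],"jaw":0.042},{"translation":[0,0,0],"rot":[0,0,0],"jaw":0.042},{"translation":[0,0,0],"rot":[0,0,0],"jaw":0.042},{"translation":[0,0,0],"rot":[0,0,0],"jaw":0.042},{"translation":[0,0,0],"rot":[0,0,0],"jaw":0.042},{"translation":[0,0,-0.01],"rot":[0,0,0],"jaw":0.042},{"translation":[0,0,-0.03],"rot":[0,0,0],"jaw":0.042},{"translation":[0,0,-0.035],"rot":[0,0,0],"jaw":0.042},{"translation":[0,0,-0.035],"rot":[0,0,0],"jaw":0.0918},{"translation":[0,0,-0.035],"rot":[0,0,0],"jaw":0.0918},{"translation":[0,0,-0.015],"rot":[0,0,0],"jaw":0.0918},{"translation":[0,0,0],"rot":[0,0,0],"jaw":0.0918}]'
python3 - <<'E'
from h import *
save('wrist','w8.png')
p,R,s=tool();print(p,np.degrees(np.arctan2(R[1,0],R[0,0])))
for d in optics.pinpoint('wrist','block_mid'): print(d['score'],np.round(d['location'],1),ray('wrist',d['location'],.035).round(4))
print(R.T@(np.array([.5651,.0102,p[2]])-p))
E
```

```text
clock: 17.3
position: [0.4557, -0.3056, 0.2133]
ee_rot: [3.122, 0.307, 0.01]
force: [0.9, -0.0, 0.5]
width: 0.698
[ 0.45477542 -0.30503276  0.21087553] 11.227513893999271
0.63 [278.7 192.6] [ 0.4496 -0.3035  0.035 ]
[ 1.69589589e-01 -2.87719498e-01 -2.65443936e-04]
```

View pics/w8.png

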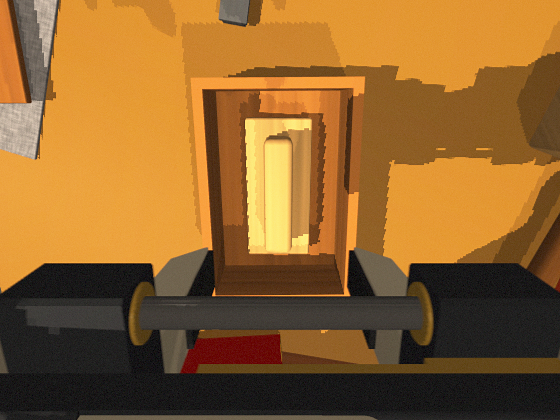

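The block lies flat in the box, clear of the walls (245–310, 118–254). Back to the lid.

```bash
python3 -m creep '[{"translation":[0.017,-0.0288,0],"rot":[0,0,0],"jaw":0.0918},{"translation":[0.017,-0.0288,0],"rot":[0,0,0],"jaw":0.0918},{"translation":[0.017,-0.0288,0],"rot":[0,0,0],"jaw":0.0918},{"translation":[0.017,-0.0288,0],"rot":[0,0,0],"jaw":0.0918},{"translation":[0.017,-0.0288,0],"rot":[0,0,0],"jaw":0.0918},{"translation":[0.017,-0.0288,0],"rot":[0,0,0],"jaw":0.0918},{"translation":[0.017,-0.0288,0],"rot":[0,0,0],"jaw":0.0918},{"translation":[0.017,-0.0288,0],"rot":[0,0,0],"jaw":0.0918},{"translation":[0.017,-0.0288,0],"rot":[0,0,0],"jaw":0.0918},{"translation":[0.017,-0.0288,0],"rot":[0,0,0],"jaw":0.0918},{"translation":[0,0,0],"rot":[0,0,0],"jaw":0.0918},{"translation":[0,0,0],"rot":[0,0,0],"jaw":0.0918}]'
python3 - <<'E'
from h import *
save('wrist','w9.png')
p,R,s=tool();print(p,np.degrees(np.arctan2(R[1,0],R[0,0])))
print(R.T@(np.array([.5651,.0102,.0415])-p))
E
```

```text
clock: 18.4
position: [0.5638, 0.0137, 0.2065]
ee_rot: [-3.125, -0.314, 0.005]
force: [-0.1, -0.9, 0.1]
width: 1.004
[0.56354208 0.01150315 0.2067009 ] 11.321681348022091
[0.00175882 0.00160783 0.1651962 ]
```

View pics/w9.png

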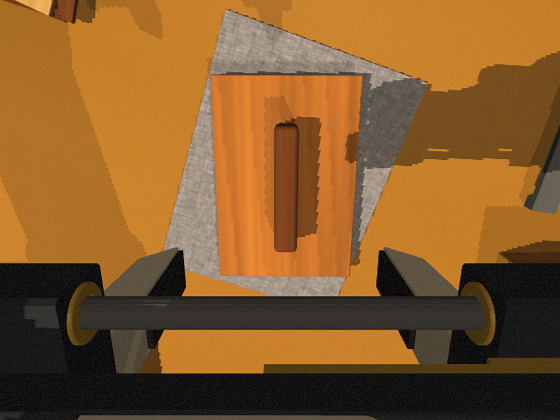

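The lid is where I left it (handle at 286,188). Grasping it again.

```bash
python3 -m creep '[{"translation":[0.0017,0.0012,0.03],"rot":[0,0,0],"jaw":0.0918},{"translation":[0,0,0.035],"rot":[0,0,0],"jaw":0.0918},{"translation":[0,0,0.035],"rot":[0,0,0],"jaw":0.0918},{"translation":[0,0,0.03],"rot":[0,0,0],"jaw":0.0918},{"translation":[0,0,0.02],"rot":[0,0,0],"jaw":0.06},{"translation":[0,0,0.01],"rot":[0,0,0],"jaw":0.06},{"translation":[0,0,0.0045],"rot":[0,0,0],"jaw":0.03},{"translation":[0,0,0],"rot":[0,0,0],"jaw":0.03},{"translation":[0,0,0],"rot":[0,0,0],"jaw":0.03}]' 30
python3 - <<'E'
from h import *
p,R,s=tool();print(p,np.degrees(np.arctan2(R[1,0],R[0,0])),s['width']*.0918);print(R.T@(np.array([.5651,.0102,.0415])-p))
E
```

```text
clock: 19.2
position: [0.5669, 0.0098, 0.0446]
ee_rot: [3.126, 0.306, 0.002]
force: [0.8, -1.0, 0.6]
width: 0.69
[0.56692365 0.00979069 0.04461728] 11.186793293050618 0.06330887294748451
[-0.0017131  -0.00075649  0.00311506]
```

```bash
python3 -m creep '[{"translation":[-0.0012,-0.0004,0.002],"rot":[0,0,0],"jaw":0.01},{"translation":[0,0,0],"rot":[0,0,0],"jaw":0.01},{"translation":[0,0,0],"rot":[0,0,0],"jaw":0.01},{"translation":[0,0,0],"rot":[0,0,0],"jaw":0.01},{"translation":[0,0,0],"rot":[0,0,0],"jaw":0.01},{"translation":[0,0,0],"rot":[0,0,0],"jaw":0.01},{"translation":[0,0,0],"rot":[0,0,0],"jaw":0.01},{"translation":[0,0,0],"rot":[0,0,0],"jaw":0.01},{"translation":[0,0,0],"rot":[0,0,0],"jaw":0.01},{"translation":[0,0,0],"rot":[0,0,0],"jaw":0.01}]'
python3 - <<'E'
from h import *
p,R,s=tool();print(p,np.degrees(np.arctan2(R[1,0],R[0,0])),s['width']*.0918,s['force']);print(R.T@(np.array([.5651,.0102,.0415])-p))
E
python3 -m creep '[{"translation":[0,0,-0.005],"rot":[0,0,0],"jaw":0.01},{"translation":[0,0,-0.015],"rot":[0,0,0],"jaw":0.01},{"translation":[0,0,-0.03],"rot":[0,0,0],"jaw":0.01},{"translation":[0,0,-0.035],"rot":[0,0,0],"jaw":0.01},{"translation":[0,0,-0.035],"rot":[0,0,0],"jaw":0.01},{"translation":[0,0,-0.03],"rot":[0,0,0],"jaw":0.01},{"translation":[0,0,0],"rot":[0,0,0],"jaw":0.01},{"translation":[0,0,0],"rot":[0,0,0],"jaw":0.01}]'
python3 - <<'E'
from h import *
save('wrist','w10.png')
p,R,s=tool();print(p,np.degrees(np.arctan2(R[1,0],R[0,0])),s['width']*.0918,s['force']);print(R.T@(np.array([.4533,-.3056,.0977])-p))
E
```

```text
clock: 20.03
position: [0.5652, 0.0104, 0.0419]
ee_rot: [3.126, 0.307, 0.0]
force: [-0.3, -0.1, 3.2]
width: 0.217
[0.56520047 0.01043332 0.04189186] 11.227568971036664 0.01991453161649101 [-0.25651772 -0.09461899  3.20704751]
[-0.00014408  0.00020925  0.00039185]
clock: 20.7
position: [0.566, 0.0106, 0.1935]
ee_rot: [3.126, 0.307, 0.006]
force: [-0.3, 1.3, -2.5]
width: 0.217
[0.56481945 0.01036857 0.19177282] 11.22152797579151 0.019808644588589473 [-0.98747487  0.30496594 -3.36220217]
[-0.17089972  0.2882139   0.09406622]
```

View pics/w10.png

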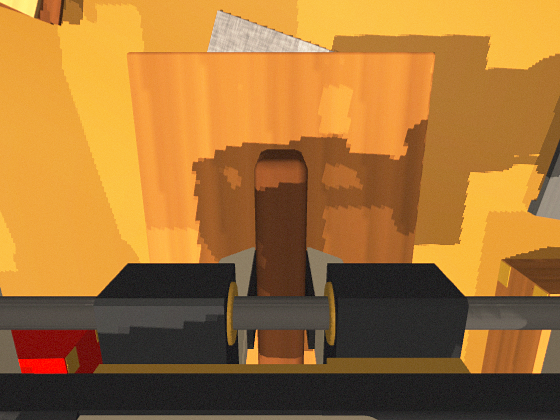

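The grasp matches the first one (plate edge again at row 52). Carrying the lid over the box.

```bash
python3 -m creep '[{"translation":[-0.0171,0.0288,0],"rot":[0,0,0],"jaw":0.01},{"translation":[-0.0171,0.0288,0],"rot":[0,0,0],"jaw":0.01},{"translation":[-0.0171,0.0288,0],"rot":[0,0,0],"jaw":0.01},{"translation":[-0.0171,0.0288,0],"rot":[0,0,0],"jaw":0.01},{"translation":[-0.0171,0.0288,0],"rot":[0,0,0],"jaw":0.01},{"translation":[-0.0171,0.0288,0],"rot":[0,0,0],"jaw":0.01},{"translation":[-0.0171,0.0288,0],"rot":[0,0,0],"jaw":0.01},{"translation":[-0.0171,0.0288,0],"rot":[0,0,0],"jaw":0.01},{"translation":[-0.0171,0.0288,0],"rot":[0,0,0],"jaw":0.01},{"translation":[-0.0171,0.0288,0],"rot":[0,0,0],"jaw":0.01},{"translation":[0,0,0],"rot":[0,0,0],"jaw":0.01},{"translation":[0,0,0],"rot":[0,0,0],"jaw":0.01}]'
python3 -m creep '[{"translation":[0,0,0.025],"rot":[0,0,0],"jaw":0.01},{"translation":[0,0,0.03],"rot":[0,0,0],"jaw":0.01},{"translation":[0,0,0.012],"rot":[0,0,0],"jaw":0.01},{"translation":[0,0,0],"rot":[0,0,0],"jaw":0.01},{"translation":[0,0,0],"rot":[0,0,0],"jaw":0.01},{"translation":[0,0,0],"rot":[0,0,0],"jaw":0.01}]'
python3 - <<'E'
from h import *
save('wrist','w11.png');p,R,s=tool();print(p,np.degrees(np.arctan2(R[1,0],R[0,0])),R[2],s['width']*.0918,s['force']);print(R.T@(np.array([.4533,-.3056,.0977])-p))
E
```

```text
clock: 21.75
position: [0.4511, -0.3071, 0.1898]
ee_rot: [-3.126, -0.3, 0.005]
force: [1.2, 1.6, -1.7]
width: 0.218
clock: 22.25
position: [0.4541, -0.3047, 0.1252]
ee_rot: [-3.126, -0.309, -0.001]
force: [0.6, -0.4, -2.4]
width: 0.214
[ 0.4543486  -0.30505155  0.12562598] 11.281552499298414 [ 1.21020954e-03  7.20779433e-04 -9.99999008e-01] 0.020091984107797226 [-0.06187699  0.90203122 -1.12177043]
[-0.00116943  0.00031259  0.02792482]
```

View pics/w11.png

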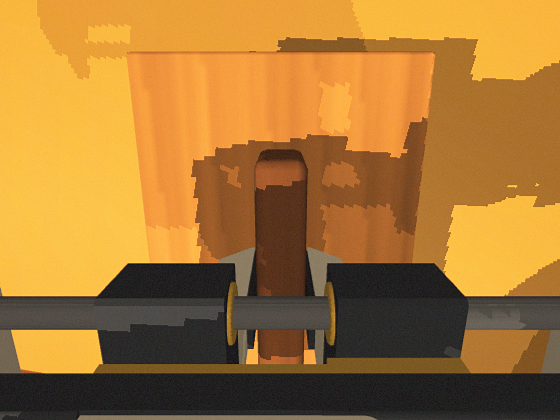

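```bash
python3 -m creep '[{"translation":[-0.001,0.0003,0.008],"rot":[0,0,0],"jaw":0.01},{"translation":[0,0,0.004],"rot":[0,0,0],"jaw":0.01},{"translation":[0,0,0],"rot":[0,0,0],"jaw":0.01},{"translation":[0,0,0],"rot":[0,0,0],"jaw":0.01},{"translation":[0,0,0],"rot":[0,0,0],"jaw":0.01}]'
python3 - <<'E'
from h import *
p,R,s=tool();print(p,np.degrees(np.arctan2(R[1,0],R[0,0])),s['force']);print(R.T@(np.array([.4533,-.3056,.0977])-p))
E
```

```text
clock: 22.72
position: [0.4526, -0.3059, 0.1129]
ee_rot: [3.126, 0.307, 0.0]
force: [0.2, -0.6, -1.6]
width: 0.213
[ 0.45257311 -0.3059068   0.11285636] 11.222951201115931 [ 0.1701797  -0.59265934 -1.56220241]
[ 0.00077043 -0.00016163  0.01515645]
```

```bash
python3 -m creep '[{"translation":[0.0007,0,0.004],"rot":[0,0,0],"jaw":0.01},{"translation":[0,0,0.004],"rot":[0,0,0],"jaw":0.01},{"translation":[0,0,0.003],"rot":[0,0,0],"jaw":0.01},{"translation":[0,0,0],"rot":[0,0,0],"jaw":0.01},{"translation":[0,0,0],"rot":[0,0,0],"jaw":0.01}]'
python3 -m creep '[{"translation":[0,0,0.002],"rot":[0,0,0],"jaw":0.01},{"translation":[0,0,0.001],"rot":[0,0,0],"jaw":0.01},{"translation":[0,0,0],"rot":[0,0,0],"jaw":0.01},{"translation":[0,0,0],"rot":[0,0,0],"jaw":0.01}]'
```

```text
clock: 23.13
position: [0.453, -0.3056, 0.1014]
ee_rot: [-3.126, -0.307, 0.001]
force: [-1.0, -0.4, -1.2]
width: 0.216
clock: 23.47
position: [0.4532, -0.3057, 0.0987]
ee_rot: [3.126, 0.307, -0.0]
force: [0.0, -0.5, -1.3]
width: 0.217
```

```bash
python3 -m creep '[{"translation":[0,0,0.001],"rot":[0,0,0],"jaw":0.01},{"translation":[0,0,0.0005],"rot":[0,0,0],"jaw":0.01},{"translation":[0,0,0],"rot":[0,0,0],"jaw":0.01},{"translation":[0,0,0],"rot":[0,0,0],"jaw":0.01}]'
```

```text
clock: 23.8
position: [0.4534, -0.3058, 0.0979]
ee_rot: [3.126, 0.307, 0.001]
force: [-1.3, 1.4, 5.7]
width: 0.216
```

The lid is seated at the home height. Releasing and rising.

```bash
python3 -m creep '[{"translation":[0,0,0],"rot":[0,0,0],"jaw":0.0918},{"translation":[0,0,0],"rot":[0,0,0],"jaw":0.0918},{"translation":[0,0,0],"rot":[0,0,0],"jaw":0.0918},{"translation":[0,0,0],"rot":[0,0,0],"jaw":0.0918},{"translation":[0,0,0],"rot":[0,0,0],"jaw":0.0918},{"translation":[0,0,0],"rot":[0,0,0],"jaw":0.0918},{"translation":[0,0,0],"rot":[0,0,0],"jaw":0.0918}]'
python3 -m creep '[{"translation":[0,0,-0.01],"rot":[0,0,0],"jaw":0.0918},{"translation":[0,0,-0.03],"rot":[0,0,0],"jaw":0.0918},{"translation":[0,0,-0.035],"rot":[0,0,0],"jaw":0.0918},{"translation":[0,0,-0.035],"rot":[0,0,0],"jaw":0.0918},{"translation":[0,0,-0.035],"rot":[0,0,0],"jaw":0.0918},{"translation":[0,0,-0.015],"rot":[0,0,0],"jaw":0.0918},{"translation":[0,0,0],"rot":[0,0,0],"jaw":0.0918},{"translation":[0,0,0],"rot":[0,0,0],"jaw":0.0918},{"translation":[0,0,0],"rot":[0,0,0],"jaw":0.0918}]'
python3 - <<'E'
from h import *
a=save('wrist','w12.png');b=save('side','side2.png')
p,R,s=tool();print(p,np.degrees(np.arctan2(R[1,0],R[0,0])),s['force'],s['clock'])
for n,z in [('lid_mid',.086),('lid_handle',.112)]:
    for d in optics.pinpoint('wrist',n): print(n,d['score'],np.round(d['location'],1),ray('wrist',d['location'],z).round(4))
o=cv2.imread('pics/side0.png')
cv2.imwrite('pics/cmp.png',np.hstack([cv2.resize(x[130:230,250:350],None,fx=4,fy=4,interpolation=cv2.INTER_CUBIC) for x in (o,b[:,:,::-1])]))
E
```

```text
clock: 24.38
position: [0.4532, -0.3057, 0.0972]
ee_rot: [3.127, 0.307, -0.0]
force: [0.2, 0.6, -0.1]
width: 0.67
clock: 25.13
position: [0.4527, -0.3054, 0.2567]
ee_rot: [-3.126, -0.307, 0.001]
force: [0.5, -0.6, -0.1]
width: 0.998
[ 0.45246308 -0.30528738  0.25599586] 11.230220710368505 [-0.19908822 -0.56943648 -0.15309555] 25.2333
lid_mid 0.9 [277.5 184.5] [ 0.4557 -0.3013  0.086 ]
lid_handle 0.79 [282.3 193.2] [ 0.4555 -0.3058  0.112 ]
```

View pics/w12.png

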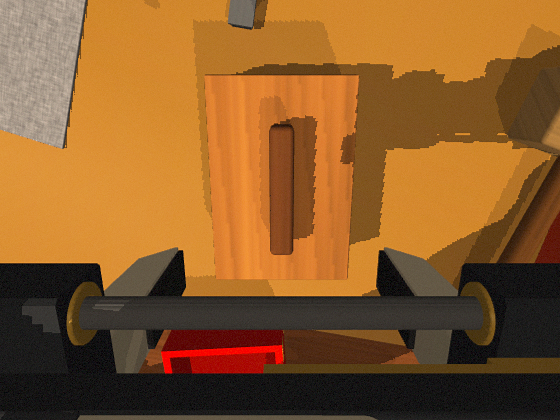

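View pics/cmp.png

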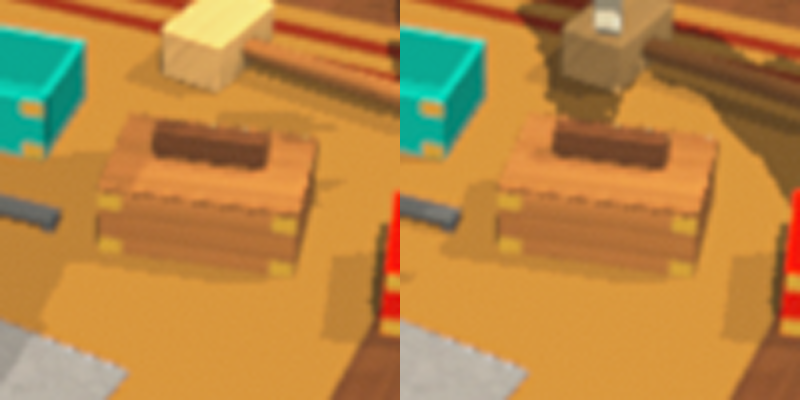

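The side view before and after matches pixel for pixel: lid flush, handle at about (305,166). In the wrist view the plate corners are (206,75) to (358,75) and (218,279) to (348,279). Handing in.

```bash
python3 -c "
from cell import arm
print(arm.sign_off())"
```

```text
the job is handed in; nothing more can be done
None
```

I laid the lid right way up on the felt mat, put the sanding block in the box on its cork sole, set the lid back on the box, and handed the job in at about 25 s. No verdict came back.

- **Lid:** it was let go at the same tool position as where I first picked it up, within 0.3 mm sideways and 0.2 mm in height, at the same turn. The side view of the closed box looks the same as at the start.
- **Block:** seen from above before the lid went on, it lay flat and clear of the walls.
- **Other objects:** the arm made no deliberate contact with the jar, mallet, veneer stack or rasp. I did not measure their positions again at the end; the mallet and rasp looked unchanged in the last side picture.
- **Disagreement:** in the last check, the network's `lid_mid` estimate was about 5 mm off the lid's home position, mostly sideways. It was off by about 4 mm in the same direction before I touched the lid. `lid_handle` agreed to about 2 mm, so I treated the `lid_mid` offset as detector error.

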